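Open the component drawer with the concealed catch

TASK

The component drawer in the low grey unit is held shut by a concealed catch: feel gently along the finger ledge in the unit's top front edge until the fingertips sink in, and press the catch down there so that the drawer springs free. Then pull the drawer all the way open by its handle and let go, leaving the other things where they are.

Things in the scene. Friction and masses are not known exactly. Their poses are not given: they have to be found in the camera images.
- case: Low grey steel drawer unit fixed to the bench, 220 deep (x) x 384 wide (y) x 95 mm high. Origin at the centre of its underside; its -x axis points out of the front (the drawer side), y along the front, z up. Front face at x = -110 mm; flat deck at z = 95 mm.
- ledge: Finger ledge: a notch in the middle of the unit's top front edge, 176 mm long (y), 44 mm deep (x), open to the front and above. Origin at the centre of its floor surface, 80 mm above the bench; axes as the unit's. Back wall and ends (y = +-88 mm) rise 15 mm to the deck. The floor is rigid grey steel but for the hidden catch. Fingers pressing on ledge or catch harder than 30 N damage it.
- search_left (a point): Point on the ledge floor 50 mm (+y) from its middle. The middle of the hidden catch lies anywhere between this point and search_right. The catch is a sprung plate 50 mm long (y), 40 mm across (x, all of the floor but the 4 mm front rim), flush with the floor and of the same steel, so it can hardly be seen.
- search_right (a point): Point on the ledge floor 50 mm (-y) from its middle. The catch sinks straight down into its recess only when the fingertips are wholly over it: about 1 N to start, 3 N at 2.5 mm, 5 N at 6 mm, about 7 N at 9 to 9.5 mm, where the drawer is let go, hard stop at 13 mm (9 N). It springs back up.
- drawer (a joint): How far the drawer is out, m: 0 shut and latched, 0.10 at its end stop. When the catch is pressed a spring plunger throws it out by about 0.03 to 0.05 m; beyond that it slides with 1 to 2 N of friction and stays where left.
- drawer_handle (a point): Middle of the drawer's steel bar handle: a round bar about 10 mm thick, 110 mm long along the unit's y axis, held 35 mm in front of the drawer's front panel, 62 mm above the bench (18 mm below the ledge floor), with a post at each end. It moves with the drawer along the unit's -x axis; shut, it lies 153 mm from the unit's origin.
- screwdriver: screwdriver 170 mm long lying on the drawer unit's deck; bystander, to be left alone. Origin at its underside.
- spool: grey flanged spool, 48 mm across, 32 mm high, on the drawer unit's deck; bystander, to be left alone. Origin at its underside.
- meter: black hand-held multimeter lying on the bench, 150 x 78 x 40 mm; bystander, to be left alone. Origin at its underside.
- wrench: steel wrench 160 mm long on the bench; bystander, to be left alone. Origin at its underside.
- mug: white mug 76 mm across, 90 mm high; bystander, to be left alone. Origin at its underside.
- jar: amber jar 60 mm across, 70 mm high; bystander, to be left alone. Origin at its underside.
- heatsink: finned aluminium heat sink 60 x 40 x 38 mm; bystander, to be left alone. Origin at its underside.

How it is judged:
By the outcome, as a careful person would: the job done as asked, in the order asked, and still so for the second after the job is handed in, with the robot touching nothing.
It also fails if it takes over 67 s, if anything falls off the work surface, if the arm or the gripper's body presses on something with over 40 N, if the wrist force passes 120 N, or if a joint passes its speed limit or range.

ROBOT

A 6-joint arm with a two-finger parallel gripper is mounted at the origin on the work surface. World frame = base frame: x ahead of the robot, y to its left, z up, the work surface at z = 0. Lengths are in m, angles in degrees, forces in N, time in s.
With the tool pointing down it reaches from about 0.325 to 0.85 m from the base axis. Payload 15.5 kg.
Tool frame: the origin (TCP) lies at the very end of the fingers, on their centre line; the grasp point (between the pads) lies arm.grip_depth behind it (arm.grip_depth is the distance from the TCP to the grasp point, in m); z points along the fingers, y is the direction in which the jaws open and shut (so a half turn about z gives the same grasp; the last joint's range is limited). The gripper opens to 91 mm and grips with 3 to 60 N. Pads are 32 mm wide; open, the fingers measure 118 mm over their backs; the gripper's body (76 mm by 178 mm) begins 60 mm behind the grasp point.
Start: joints at [62.653, 28.281, 77.091, -0, 74.628, -5.472], TCP at [0.233, 0.58, 0.214] pointing down, gripper open.
Joint ranges: [-166.48, 166.48], [-47.26, 123.95], [12.59, 153.08], [-70.14, 250.14], [6.76, 159.57], [-176.63, 176.63]. Speed limits (degrees/s): [108.29, 108.29, 147.25, 172.46, 172.46, 172.46].

INTERFACE

Orientations are given as a 3x3 rotation matrix whose columns are the frame's x, y, z axes.
In Python, from rig import arm gives the robot as it stands. Calls block until the motion is done:
- arm.move_to(position, orientation): joint-space move of the TCP to a pose.
- arm.move_l(position, orientation=None, feed=0.15): straight line of the TCP; orientation=None keeps the orientation; feed is the mean speed in m/s.
- arm.move_joints(angles): joint-space move.
- arm.grip(opening): finger opening in m; the grip force is fixed at half the most; returns when the fingers have stopped.
- arm.sleep(seconds).
- arm.solve_ik(position, orientation): joint angles nearest the present ones, or None.
- arm.snapshot(name): name is "side" or "top" or "wrist"; returns the picture (400x640x3 uint8, red, green, blue); there is no depth.
- arm.get_calibration(name): a dict with "intrinsics" (3x3 intrinsics, pixels), "cam_to_world" (4x4, takes a point from camera to world coordinates). Camera axes: x right, y down, z forward; pixel columns grow to the right and rows downward; lengths in m; the calibration is good to about 2 mm. A picture is of the moment at which its call begins: read the wrist's pose just before it. get_calibration takes no time and is no camera call; for the wrist camera it gives the pose at the moment of the call.
A pose or a line that the arm cannot do raises arm.Unreachable and nothing moves.
- arm.sign_off(): hands the job in, once; it reports no verdict.
Readings, each from a call of its own:
- arm.current_t(): time.
- arm.current_joint_positions(): joint angles.
- arm.current_dq(): joint speeds.
- arm.current_tau(): joint torques, N m.
- arm.current_ee_pos(): TCP position.
- arm.current_tool_rot(): TCP orientation.
- arm.current_force(): force on the tool from outside, world axes, zero at the start.
- arm.current_torque(): the same for the moment, N m.
- arm.current_width(): finger opening in m.
Only numpy, scipy, OpenCV 4.12 (cv2) and the standard library are available. Lean on these libraries where they do the work, as an engineer would, in place of code of your own. Each camera call takes 0.05 s, during which the arm holds its last target. There are 200 camera calls.

## Working session

There is one attempt and no reset: what is moved stays moved. The work goes in short steps, each a Python script; the robot and the scene stay as the last script left them, time stands still between calls to the robot, and variables do not carry over. Pictures are saved under pics/ and viewed, about 8 in all and at most 12, crops included, and the job is handed in when it is done.

```bash
mkdir -p pics; ls; python3 - <<'E'
from rig import arm
import cv2, numpy as np
for n in ("top","side"):
    im=arm.snapshot(n); cv2.imwrite(f"pics/{n}0.png",im[:,:,::-1])
    c=arm.get_calibration(n); print(n,np.round(c["intrinsics"],1).tolist(),np.round(c["cam_to_world"],3).tolist())
print(arm.grip_depth,arm.current_t(),arm.current_width(),arm.current_tool_rot(),arm.current_force())
E
```

```text
pics
top [[393.8, 0.0, 319.4], [0.0, 393.8, 199.5], [0.0, 0.0, 1.0]] [[0.021, -0.986, 0.166, 0.349], [-1.0, -0.022, -0.008, -0.024], [0.011, -0.166, -0.986, 1.189], [0.0, 0.0, 0.0, 1.0]]
side [[508.5, 0.0, 318.9], [0.0, 508.5, 204.5], [0.0, 0.0, 1.0]] [[0.999, -0.028, 0.044, 0.468], [-0.05, -0.778, 0.626, -1.203], [0.017, -0.627, -0.779, 1.577], [0.0, 0.0, 0.0, 1.0]]
0.0188 0.1 0.09139594146495492 [[-9.27989633e-01  3.72605727e-01 -4.60810887e-04]
 [ 3.72606004e-01  9.27989162e-01 -9.38616529e-04]
 [ 7.78936149e-05 -1.04272731e-03 -9.99999453e-01]] [-0.16163161 -1.4498735  -0.26142939]
```

View pics/top0.png

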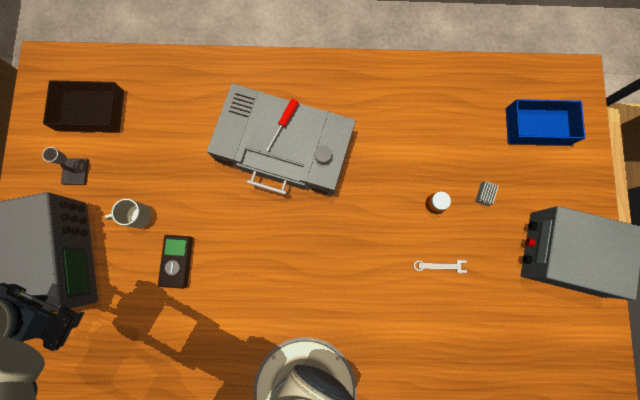

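View pics/side0.png

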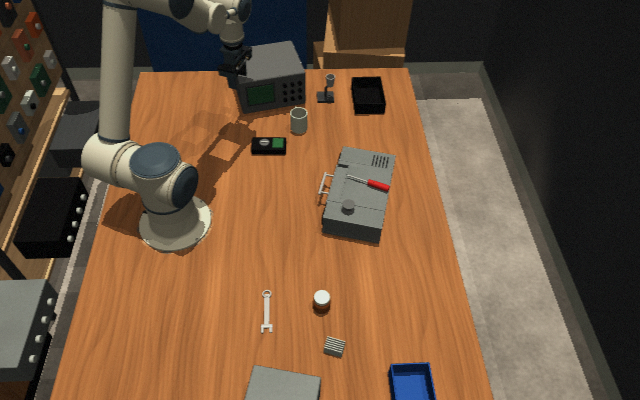

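```bash
python3 - <<'E'
import cv2
im=cv2.imread("pics/top0.png")[75:215,195:370]
cv2.imwrite("pics/top_crop.png",cv2.resize(im,None,fx=4.5,fy=4.2,interpolation=cv2.INTER_CUBIC))
E
```

```text
(no output)
```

View pics/top_crop.png

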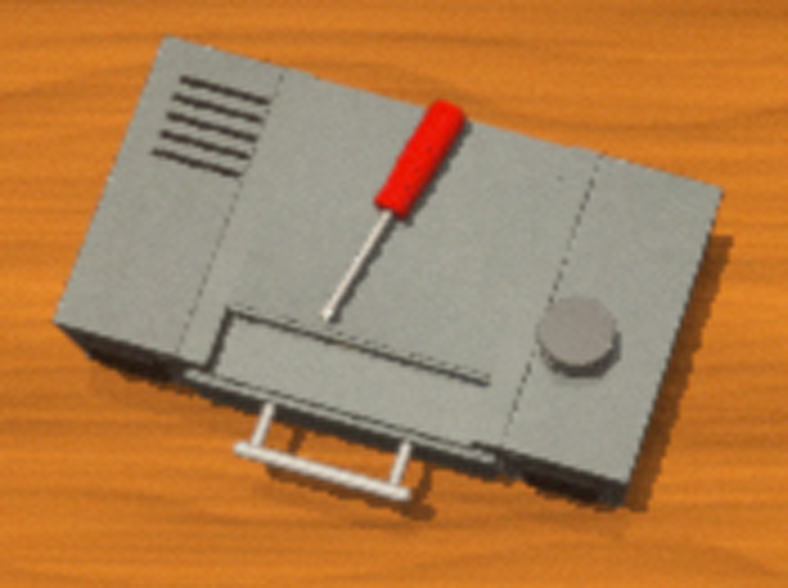

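```bash
cat > h.py <<'E'
import numpy as np, cv2
from rig import arm
def ray(cal,uv,z):
    K=cal["intrinsics"];T=np.array(cal["cam_to_world"])
    d=T[:3,:3]@np.linalg.solve(K,[uv[0],uv[1],1]);o=T[:3,3]
    return o+d*(z-o[2])/d[2]
def proj(cal,P):
    T=np.linalg.inv(cal["cam_to_world"]);p=T[:3,:3]@np.asarray(P)+T[:3,3]
    q=np.array(cal["intrinsics"])@p;return q[:2]/q[2]
def fit2(L,W): # local xy -> world xy, rigid
    L=np.array(L);W=np.array(W)[:,:2];a=L-L.mean(0);b=W-W.mean(0)
    th=np.arctan2((a[:,0]*b[:,1]-a[:,1]*b[:,0]).sum(),(a*b).sum())
    R=np.array([[np.cos(th),-np.sin(th)],[np.sin(th),np.cos(th)]])
    t=W.mean(0)-R@L.mean(0);return th,t,np.linalg.norm(W-(L@R.T+t),axis=1)
E
python3 - <<'E'
from h import *
c=arm.get_calibration("top")
o=lambda u,v:((u+.5)/4.5-.5+195,(v+.5)/4.2-.5+75)
W=[ray(c,o(*p),.095) for p in[(168,37),(722,188),(57,322),(630,482)]]
th,t,r=fit2([(.11,.192),(.11,-.192),(-.11,.192),(-.11,-.192)],W)
print(np.round(W,3).tolist(),np.degrees(th),t,r)
for p in[(240,450),(408,494)]:
    w=ray(c,o(*p),.066)[:2]-t; R=np.array([[np.cos(th),-np.sin(th)],[np.sin(th),np.cos(th)]]);print(R.T@w)
E
```

```text
[[0.875, 0.233, 0.095], [0.772, -0.132, 0.095], [0.666, 0.292, 0.095], [0.563, -0.075, 0.095]] -15.60161507306672 [0.71885465 0.07955029] [0.00236266 0.00331078 0.00249161 0.00165349]
[-0.15471077  0.05701338]
[-0.15268545 -0.05616041]
```

```bash
cat >> h.py <<'E'
TH=np.radians(-15.60); T0=np.array([0.7189,0.0796])
def w(x,y,z): # unit frame -> world
    c,s=np.cos(TH),np.sin(TH); return np.array([T0[0]+c*x-s*y,T0[1]+s*x+c*y,z])
def rot(sg=1):
    c,s=np.cos(TH),np.sin(TH); y=sg*np.array([c,s,0]);z=np.array([0,0,-1.]);return np.column_stack([np.cross(y,z),y,z])
E
python3 - <<'E'
from h import *
sol={s:arm.solve_ik(w(-.12,0,.25),rot(s)) for s in(1,-1)}
for s in sol: print(s,None if sol[s] is None else np.round(sol[s],1))
s=min(sol,key=lambda k:abs(sol[k][5]))
arm.grip(0.0)
arm.move_to(w(-.12,0,.25),rot(s)); print(s,arm.current_ee_pos(),w(-.12,0,.25),arm.current_t(),arm.current_width(),arm.current_force())
c=arm.get_calibration("wrist"); im=arm.snapshot("wrist").copy()
np.savez("pics/w1.npz",K=c["intrinsics"],T=c["cam_to_world"],im=im)
im=cv2.resize(im,None,fx=1.25,fy=1.25,interpolation=cv2.INTER_CUBIC)
cv2.imwrite("pics/w1.png",im[:,:,::-1])
for p in[(-.11,.192,.095),(-.11,-.192,.095),(-.066,.088,.095),(-.066,-.088,.095),(-.11,.088,.095),(-.11,-.088,.095),(-.153,.055,.062),(-.153,-.055,.062),(-.066,.088,.08),(-.066,-.088,.08)]: print(p,np.round(1.25*proj(c,w(*p))))
E
```

```text
1 [ 4.9 25.6 75.9 -0.  78.5 20.5]
-1 [   4.9   25.6   75.9   -0.    78.5 -159.5]
1 [0.60308116 0.11274611 0.24993847] [0.60332049 0.11187038 0.25      ] 3.6083 0.0005907204625844933 [ 0.79214131  0.37540243 -0.66364753]
(-0.11, 0.192, 0.095) [413. -18.]
(-0.11, -0.192, 0.095) [408. 412.]
(-0.066, 0.088, 0.095) [464. 127.]
(-0.066, -0.088, 0.095) [455. 320.]
(-0.11, 0.088, 0.095) [411. 127.]
(-0.11, -0.088, 0.095) [409. 320.]
(-0.153, 0.055, 0.062) [364. 165.]
(-0.153, -0.055, 0.062) [366. 276.]
(-0.066, 0.088, 0.08) [461. 128.]
(-0.066, -0.088, 0.08) [453. 313.]
```

View pics/w1.png

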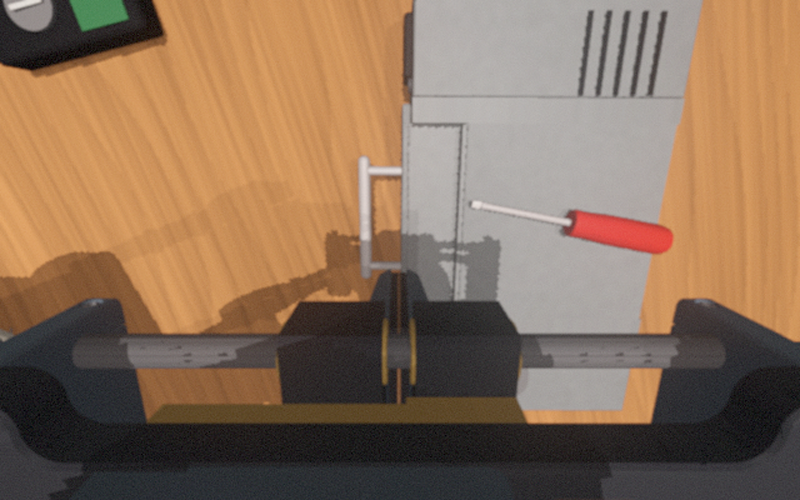

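```bash
sed -i 's/^TH=.*/TH=np.radians(-15.60); T0=np.array([0.7204,0.0812])/' h.py
cat >> h.py <<'E'
Rt=rot(1)
def F(n=6):
    v=[]
    for _ in range(n): v.append(arm.current_force()); arm.sleep(.01)
    return np.mean(v,0)
def probe(x,y,z0=.084,fmax=4.0,zmin=.0765):
    """step down; returns log of (z, Fz). Stops at fmax or zmin."""
    arm.move_l(w(x,y,z0),Rt,feed=.05); arm.sleep(.15); b=F(10)[2]; z=z0-.002; log=[]
    while z>=zmin-1e-6:
        arm.move_l(w(x,y,z),Rt,feed=.02); f=F()[2]-b; log.append((round(arm.current_ee_pos()[2]*1e3,2),round(f,2)))
        if f>fmax: break
        z-=.0005
    return b,log
E
python3 - <<'E'
from h import *
v=[]
for _ in range(20): v.append(arm.current_force()); arm.sleep(.01)
print(np.std(v,0),np.mean(v,0))
arm.move_l(w(-.086,-.048,.12),Rt,feed=.15)
t=arm.current_t()
print(probe(-.086,-.048),arm.current_ee_pos()-w(-.086,-.048,0),arm.current_t()-t,arm.current_t())
arm.move_l(w(-.086,-.048,.084),Rt,feed=.05)
E
```

```text
[0.38007726 0.41321315 0.6232708 ] [-0.20656491 -0.14472273  0.02242774]
(np.float64(0.028473377970082304), [(np.float64(81.96), np.float64(-0.2)), (np.float64(81.49), np.float64(-0.2)), (np.float64(80.99), np.float64(0.16)), (np.float64(80.51), np.float64(0.16)), (np.float64(80.28), np.float64(5.28))]) [ 4.99732134e-05 -2.59658690e-06  8.02842835e-02] 2.6000000000000005 7.525
```

```bash
python3 - <<'E'
from h import *
for y in (-.032,-.016,0,.016,.032,.048):
    b,l=probe(-.086,y,z0=.0828,zmin=.0773); print(y,round(b,2),[tuple(map(float,q)) for q in l[-6:]],round(arm.current_t(),1),flush=True)
    if l[-1][1]<4 : print("sunk"); break
    arm.move_l(w(-.086,y,.0828),Rt,feed=.05)
E
```

```text
-0.032 -0.19 [(80.72, 0.32), (80.28, 0.48), (80.26, 7.82)] 9.4
-0.016 -0.16 [(80.73, 0.12), (80.31, 0.61), (80.29, 7.72)] 11.2
0 -0.01 [(80.7, 0.16), (80.32, 0.25), (80.29, 7.47)] 13.1
0.016 0.21 [(80.7, -0.02), (80.31, -0.25), (80.27, 7.49)] 14.9
0.032 -0.1 [(80.69, -0.16), (80.29, 0.3), (80.24, 6.17)] 16.8
0.048 0.06 [(80.69, -0.25), (80.32, -0.2), (79.9, 2.34), (79.39, 4.18)] 18.9
```

```bash
python3 - <<'E'
from h import *
y=.047
b,l=probe(-.086,y,z0=.0828,zmin=.0770,fmax=9); print(y,round(b,2),[tuple(map(float,q)) for q in l],round(arm.current_t(),1))
arm.sleep(.5); print(F(20)-[0,0,b],arm.current_torque(),arm.current_ee_pos())
E
```

```text
0.047 -0.0 [(80.7, -0.0), (80.34, -0.24), (79.79, -0.16), (79.34, 1.26), (78.92, 4.4), (78.36, 4.74), (77.81, 4.49), (77.33, 4.37)] 22.1
[0.52057435 0.08366641 4.99207825] [-0.06338842 -0.01775411  0.05085733] [0.65024512 0.14960621 0.07731659]
```

The fingertips sink at y≈+47 mm, so I'm pressing on there.

```bash
python3 - <<'E'
from h import *
x,y=-.086,.047; z=.0762
while z>=.0692:
    arm.move_l(w(x,y,z),Rt,feed=.03); f=F(); p=arm.current_ee_pos(); print(round(p[2]*1e3,2),np.round(f,1))
    if f[2]>18: break
    z-=.001
arm.sleep(.2)
arm.move_l(w(x,y,.13),Rt,feed=.1)
arm.move_l(w(-.19,-.0,.2),Rt,feed=.2)
c=arm.get_calibration("wrist"); im=arm.snapshot("wrist").copy()
cv2.imwrite("pics/w2.png",cv2.resize(im,None,fx=1.25,fy=1.25,interpolation=cv2.INTER_CUBIC)[:,:,::-1])
for d in (0,.03,.05,.1): print(d,[np.round(1.25*proj(c,w(-.153-d,yy,.062))) for yy in(.055,-.055)])
print(arm.current_t())
E
```

```text
76.18 [0.9 0.3 4.1]
75.21 [1.  0.7 4. ]
74.23 [0.8 0.4 5. ]
73.27 [1.  0.2 4.9]
72.33 [0.6 0.5 6.2]
71.29 [0.4 0.3 5.6]
70.35 [ 0.4 -0.1  6.4]
69.38 [ 0.7 -0.3  7.4]
0 [array([444., 168.]), array([439., 295.])]
0.03 [array([406., 168.]), array([406., 295.])]
0.05 [array([381., 168.]), array([383., 295.])]
0.1 [array([319., 168.]), array([327., 295.])]
26.9583
```

View pics/w2.png

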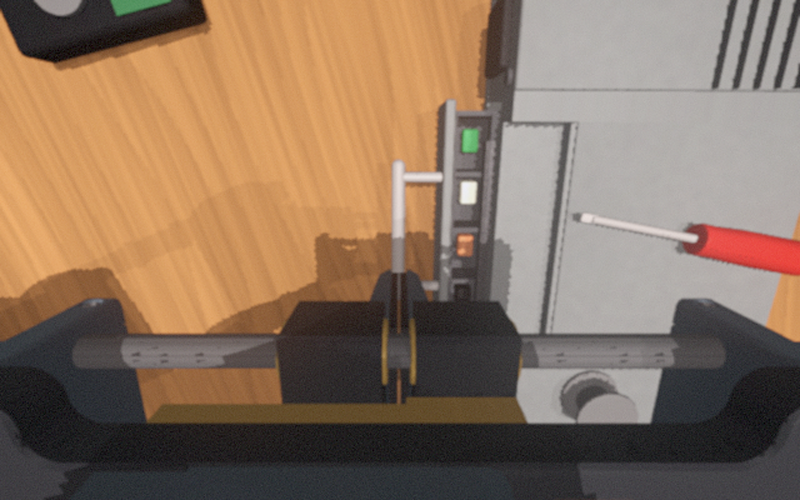

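```bash
python3 - <<'E'
from h import *
u=np.array([np.cos(TH),np.sin(TH),0])
bx=-.1895
arm.grip(.030); print("open",arm.current_width())
arm.move_l(w(bx,0,.2),Rt); arm.move_l(w(bx,0,.085),Rt,feed=.12); arm.sleep(.2); b=F(10)
arm.move_l(w(bx,0,.0435),Rt,feed=.05); print("down",np.round(F()-b,1))
arm.grip(0.0); print("grip",arm.current_width(),np.round(F()-b,1),arm.current_t())
g=bx
arm.move_l(w(-.245,0,.0435),Rt,feed=.05); print(np.round((F()-b)@u,1))
x=-.245
while x>-.262:
    x-=.001; arm.move_l(w(x,0,.0435),Rt,feed=.03); f=(F()-b)@u; print(round(x,4),round(f,1))
    if f>9: break
print(arm.current_width(),arm.current_ee_pos(),arm.current_t())
E
```

```text
open 0.029992374033245835
down [0.2 0.2 0.3]
grip 0.010376784380079936 [-0.9  0.4  3.6] 30.75
-1.1
-0.246 -0.2
-0.247 0.1
-0.248 0.1
-0.249 0.4
-0.25 0.4
-0.251 0.2
-0.252 -0.1
-0.253 -0.1
-0.254 4.0
-0.255 9.4
0.010384257153007621 [0.47581026 0.14982913 0.04366422] 35.0583
```

```bash
python3 - <<'E'
from h import *
arm.grip(.030); arm.sleep(.2); print(arm.current_width(),F())
arm.move_l(w(-.2545,0,.15),Rt,feed=.08)
arm.move_l(w(-.23,0,.25),Rt,feed=.2)
c=arm.get_calibration("wrist"); im=arm.snapshot("wrist").copy(); t=arm.snapshot("top").copy()
for d in (.09,.1): print(d,[np.round(proj(c,w(-.153-d,yy,.062))) for yy in(.055,-.055)],[np.round(proj(arm.get_calibration("top"),w(-.153-d,yy,.062))) for yy in(.055,-.055)])
out=np.vstack([im[:250],np.hstack([t[60:310,100:420],t[150:400,320:640]])])
cv2.imwrite("pics/end.png",out[:,:,::-1]); print(arm.current_t())
E
```

```text
0.029741804437053994 [-0.19002758  0.13687787 -0.02896927]
0.09 [array([308., 131.]), array([309., 220.])] [array([239., 210.]), array([275., 221.])]
0.1 [array([300., 131.]), array([301., 220.])] [array([237., 214.]), array([274., 225.])]
38.0667
```

View pics/end.png

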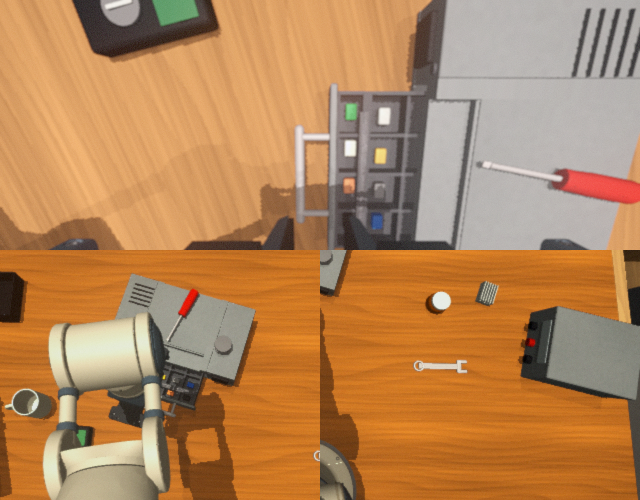

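The wrist view puts the handle bar at u≈300. The prediction for a fully open drawer (0.10 m) is 300–301. The fingers are clear and nothing else has moved, so I'm handing in.

```bash
python3 -c "
from rig import arm
print(arm.sign_off(),arm.current_t())"
```

```text
the job is handed in; nothing more can be done
the job is handed in; nothing more can be done
```

The drawer is fully open, the handle is released, and I handed the job in at about 38 s, against the 67 s limit.

- **Finding the catch:** I felt along the ledge from y = −48 mm in 16 mm steps. The floor was rigid at every stop, at most about 8 N, until the fingertips sank near y = +47 mm.
- **Releasing the drawer:** I pressed the catch about 11 mm down with at most about 7.4 N, and the drawer sprang out by about 36 mm.
- **Opening it:** I gripped the handle bar (10.4 mm measured between the pads) and pulled until the end stop pushed back with 9.4 N. Then I let go and lifted clear.

**Last checks:** the wrist picture shows the handle within about a pixel of where it should be at 0.10 m. The wrist force was near zero after release. The screwdriver, spool, mug, wrench, jar and heat sink look unmoved, and so does the visible part of the meter. I judged this by eye, and the arm partly hid the meter in the last pictures.

**Disagreement:** the first touch near the catch, at y = +48 mm, read 4.2 N after only 0.9 mm. That is stiffer than the description says. A second try 1 mm away sank, but still at about 4.5–5 N for 3 mm. Beyond that the forces broadly followed the description.

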